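# Clamp the fresh cheese on the holding board

## Task

Get the cheese on the wooden holding board ready for cutting: turn the red clamp knob to free the sliding fence before you move it, slide the fence up so that the cheese is held snug between the fence and the fixed steel stop, and then turn the knob back to lock the fence there. Do not crush or tip the cheese, and leave the bowl, jar, cup and the two stacked cheeses where they are.

Things in the scene. Friction and masses are not known exactly. Their poses are not given: they have to be found in the camera images.
- board: The wooden holding board, fixed to the table: 250 (x) x 420 (y) x 20 mm thick. Origin: centre of its underside, on the table; x across the board away from the robot, y along its rail, z up. The rail is an aluminium bar along y at x = +80 mm, 28 mm wide, top 36 mm above the table. The fixed stop is an upright steel plate near the +y end: the face that meets the cheese lies at y = +180 mm and looks to -y; it spans x = -100 to +50 mm and stands 50 mm above the board's top.
- fence (a joint): Travel of the sliding fence along the rail, in m (0 to 0.2): grows towards +y of the board, towards the fixed stop. The fence's cheese-side face lies at board y = -100 mm + travel, so that it nears the 120 mm wide cheese held against the stop at a travel of about 0.16. When free it slides with about 2 N (a little more when faster); when clamped it holds against some 30 N.
- fence_face (a point): Centre of the cheese-side face of the fence's steel plate, 50 mm above the table; axes as the board's. The plate stands behind this face (-y), 10 mm thick, from 22 to 77 mm above the table, reaching x = -75 to +75 mm from this point and on (+x) to the black carriage that straddles the rail: 64 (x) x 90 (y) mm, top 54 mm above the table, its centre at x = +105 mm, y = -55 mm from this point. It may be slid by holding the knob or by pushing the back of the plate or carriage.
- clamp_knob (a joint): Turn of the clamp knob in rad (0 to 1.5): 0 is fully tight (bar along the rail), 1.5 fully free (bar across the rail). Turning anticlockwise seen from above loosens. The clamp lets go at about 0.65 and stays where it is left. It takes about 0.14 N m to turn, up to about 0.22 N m over the last part when tightening.
- knob_grip (a point): Middle of the red clamp knob's bar, the place to grip, on the knob's vertical axis and 84 mm above the table; it stands on top of the fence's carriage, at x = +105 mm, y = -60 mm from fence_face. The bar is 62 mm long (along this point's y), 14 mm thick (its x) and 26 mm high, on an 18 mm stem that lifts its underside 17 mm above the carriage's top. It turns with the knob and rides with the fence.
- cheese_center (a point): Centre of the fresh cheese on the board, a cream-coloured round wheel 120 mm in diameter and 65 mm high (0.5 to 1 kg), loose on the board between the fence and the fixed stop; z up.
- blue_bowl: Bystander: loose blue plastic bowl, 120 mm wide, 60 mm high, beside the board; origin under its centre.
- honey_jar: Bystander: loose amber jar with a yellow cap, 68 mm wide, 90 mm high, beyond the board; origin under its centre.
- steel_cup: Bystander: loose steel cup, 70 mm wide, 75 mm high, beyond the board; origin under its centre.
- top_wheel: Bystander: cheese wheel 120 mm wide, 60 mm high, lying on a bigger wheel (150 mm wide, 70 mm high) to the left of the board; origin under its centre.
- big_wheel: Bystander: the bigger lower wheel of that stack; origin under its centre.
Mind the look-alikes: they are no part of the job. Leave any green, orange or purple look-alike of the part that bears cheese_center alone.

How it is judged:
By the outcome, as a careful person would: the job done as asked, in the order asked, and still so for the second after the job is handed in, with the robot touching nothing.
It also fails if it takes over 48 s, if anything falls off the work surface, if the arm or the gripper's body presses on something with over 40 N, if the wrist force passes 120 N, or if a joint passes its speed limit or range.

## Robot

A 7-joint arm with a two-finger parallel gripper is mounted at the origin on the work surface. World frame = base frame: x ahead of the robot, y to its left, z up, the work surface at z = 0. Lengths are in m, angles in degrees, forces in N, time in s.
With the tool pointing down it reaches from about 0.425 to 0.875 m from the base axis. Payload 4.7 kg.
Tool frame: the origin (TCP) lies at the very end of the fingers, on their centre line; the grasp point (between the pads) lies env.grip_point_offset behind it (env.grip_point_offset is the distance from the TCP to the grasp point, in m); z points along the fingers, y is the direction in which the jaws open and shut (so a half turn about z gives the same grasp; the last joint's range is limited). The gripper opens to 87 mm and grips with 3 to 60 N. Pads are 19 mm wide; open, the fingers measure 117 mm over their backs; the gripper's body (75 mm by 190 mm) begins 51 mm behind the grasp point.
Start: joints at [75.407, 18.392, -4.016, 83.108, 1.295, 78.541, -3.26], TCP at [0.173, -0.627, 0.223] pointing down, gripper open.
Joint ranges: [-163.93, 163.93], [-17.29, 119.83], [-79.2, 71.16], [3.27, 140.29], [-89.18, 269.18], [5.43, 117.66], [-154.24, 154.24]. Speed limits (degrees/s): [147.25, 147.25, 180, 180, 180, 180, 180].

## Interface

Orientations are given as [roll, pitch, yaw] about the fixed x, y, z axes, in that order (R = Rz(yaw) Ry(pitch) Rx(roll)).
In Python, from cell import env gives the robot as it stands.
- The arm moves only by the tool send_rows, never from a script. Its argument "plan" is a list of rows, each a list of 7 numbers: the finger opening in mm, from 0 to 87, then the shift along the tool's x, y, z in mm, then the turn, a rotation vector about the tool's x, y, z in rad. A call has 1 to 12 rows; each row shifts and turns the commanded pose from where the row before left it, along the tool's axes as they then stand; what a row does not reach is not made up. A row lasts 1/10 s, in which the tool goes at most 50 mm and 8.59 degrees, less where a joint would pass 70% of its speed; a pose out of reach is approached as far as the arm can. A call is refused whole if a number of a shift passes 50 or a number of a turn 0.15, either way. A call with a gripper value outside its range is refused whole. The fingers move at their own pace and stop on an object; "grip_force" is the grip in N (left out, the last holds). Time passes only in rows, so rows that do not move let the fingers close. It gives the time, the measured TCP pose, the force and the opening at its end, in the units of the state.
- env.get_obs(): the state, without advancing time (a new reading comes with each control period).
- env.read_camera(name): name is "side" or "top" or "wrist"; returns the picture (384x512x3 uint8, red, green, blue); there is no depth.
- env.get_calibration(name): a dict with "fx", "fy", "cx", "cy" (pixels), "extrinsics" (4x4, takes a point from camera to world coordinates). Camera axes: x right, y down, z forward; pixel columns grow to the right and rows downward; lengths in m; the calibration is good to about 2 mm. A picture is of the moment at which its call begins: read the wrist's pose just before it. get_calibration takes no time and is no camera call; for the wrist camera it gives the pose at the moment of the call.
- env.sign_off(): hands the job in, once; it reports no verdict.
Trained networks look in the newest picture that a camera, given by its name, has taken for a name from the list of things; names that differ only in an ending like _2 or _b are one class to them, and where a whole thing is asked for, a point or a joint stands for the part that bears it (a point fixed in the world has none). Each returns a list of dicts, best first, with "confidence" (0 to 1); they miss things now and then, are a little off and sometimes report something else, mostly with a low value. They report only what shows in the picture. A call takes as long as a camera call. They do not tell look-alikes from the thing itself.
- env.regions_of(camera, query): "region" (384x512 bool, what is visible of it) and "rect" ([left, top, right, bottom] in pixels, round what is visible of it).
The state is a dict: "time_s": time; "qpos": joint angles; "joint_velocities": joint speeds; "effort": joint torques, N m; "tool_pos": TCP position; "tool_rot": TCP orientation; "force": force on the tool from outside, world axes, zero at the start; "wrist_torque": the same for the moment, N m; "grip_width": finger opening in m.
Only numpy, scipy, OpenCV 4.12 (cv2) and the standard library are available. Lean on these libraries where they do the work, as an engineer would, in place of code of your own. Each camera call takes 0.05 s, during which the arm holds its last target. There are 200 camera calls.

## Working session

There is one attempt and no reset: what is moved stays moved. The work goes in short steps, Python scripts to look and compute and a tool call to move; the robot and the scene stay as the last step left them, time stands still between calls to the robot, and variables do not carry over. Pictures are saved under pics/ and viewed, about 8 in all and at most 12, crops included, and the job is handed in when it is done.

Besides the shell and the picture viewer there is one more tool, called after "Call:" as name(argument=value, ...) on one line, values as JSON. send_rows: Moves the arm, as the interface text tells. Its arguments: {"type":"object","properties":{"plan":{"type":"array"},"grip_force":{"type":"number"}},"required":["plan"]}

```bash
mkdir -p pics; ls
cat > h.py <<'E'
import numpy as np,cv2
from cell import env
def ray(cam,px):
    c=env.get_calibration(cam);T=np.array(c["extrinsics"])
    d=T[:3,:3]@np.array([(px[0]-c["cx"])/c["fx"],(px[1]-c["cy"])/c["fy"],1.]);return T[:3,3],d
def onz(cam,px,z):
    o,d=ray(cam,px);return o+d*(z-o[2])/d[2]
def proj(cam,p):
    c=env.get_calibration(cam);T=np.linalg.inv(np.array(c["extrinsics"]));q=T[:3,:3]@np.array(p)+T[:3,3]
    return np.array([c["fx"]*q[0]/q[2]+c["cx"],c["fy"]*q[1]/q[2]+c["cy"]])
def save(cam,name,box=None,s=1):
    im=env.read_camera(cam)
    if box: im=im[box[1]:box[3],box[0]:box[2]]
    im=cv2.resize(im,None,fx=s,fy=s,interpolation=cv2.INTER_CUBIC)
    cv2.imwrite("pics/"+name,im[...,::-1]);return im
E
python3 - <<'E'
from h import *
print(env.get_obs(), env.grip_point_offset)
save("top","top.png",s=1.5);save("side","side.png",s=1.5)
for cam in("top","side"):
    for q in("cheese_center","clamp_knob","fence","board"):
        for r in env.regions_of(cam,q):
            m=cv2.moments(r["region"].astype(np.uint8));c=(m["m10"]/m["m00"],m["m01"]/m["m00"])
            print(cam,q,round(r["confidence"],2),r["rect"],np.round(c,1),cv2.minAreaRect(np.argwhere(r["region"])[:,::-1].astype(np.float32)))
E
```

```text
pics
{'time_s': 0.0, 'qpos': array([75.40597032, 18.43897354, -4.01650863, 83.17431476,  1.29632676,
       78.54003659, -3.25827579]), 'joint_velocities': array([-0.00941541,  0.05167411,  0.01261366, -0.11613338, -0.06762729,
       -0.00491886, -0.01745669]), 'effort': array([ 1.30228658e-03, -4.91284776e+01, -4.02877852e-01, -3.12528348e+01,
       -6.35669776e-02,  4.37085377e-02,  1.92159578e-04]), 'tool_pos': array([ 0.1724409 , -0.62614404,  0.22146777]), 'tool_rot': array([-1.79891995e+02,  6.67651968e-03,  1.54066889e+01]), 'force': array([-0.01208968,  0.70740224, -0.53222125]), 'wrist_torque': array([-0.00152088,  0.02392963, -0.02887758]), 'grip_width': 0.08700850114348418} 0.0187
top cheese_center 0.96 [110.2, 201.1, 160.4, 244.3] [134.5 221.5] ((134.5, 222.0), (44.0, 49.0), 90.0)
top cheese_center 0.89 [200.0, 150.5, 246.9, 196.2] [222.3 173. ] ((221.75001525878906, 173.25), (45.25482940673828, 44.547725677490234), 45.0)
top cheese_center 0.78 [107.3, 265.9, 161.2, 314.8] [134.3 290.8] ((134.0807647705078, 290.6038513183594), (44.72995376586914, 52.1849479675293), 52.1
[... 1191 characters left out ...]
mp_knob 0.5 [246.9, 134.3, 264.0, 161.4] [255.3 147.2] ((257.2500305175781, 147.25), (13.435027122497559, 21.21320343017578), 45.0)
side fence 0.61 [235.1, 136.5, 291.7, 211.3] [260.6 169.9] ((268.7561340332031, 174.69512939453125), (73.55784606933594, 38.10639953613281), 51.34019470214844)
side board 0.65 [239.3, 135.4, 290.8, 210.2] [260.5 169.7] ((268.9024658203125, 174.8780517578125), (73.08932495117188, 38.10639953613281), 51.34019470214844)
side board 0.59 [166.6, 129.5, 341.6, 271.0] [254.6 196.3] ((253.1768798828125, 193.3212432861328), (90.32110595703125, 155.76171875), 50.50547790527344)
side board 0.33 [168.0, 142.3, 194.8, 183.2] [182.1 162.3] ((182.0, 162.0), (38.0, 26.0), 90.0)
```

View pics/top.png

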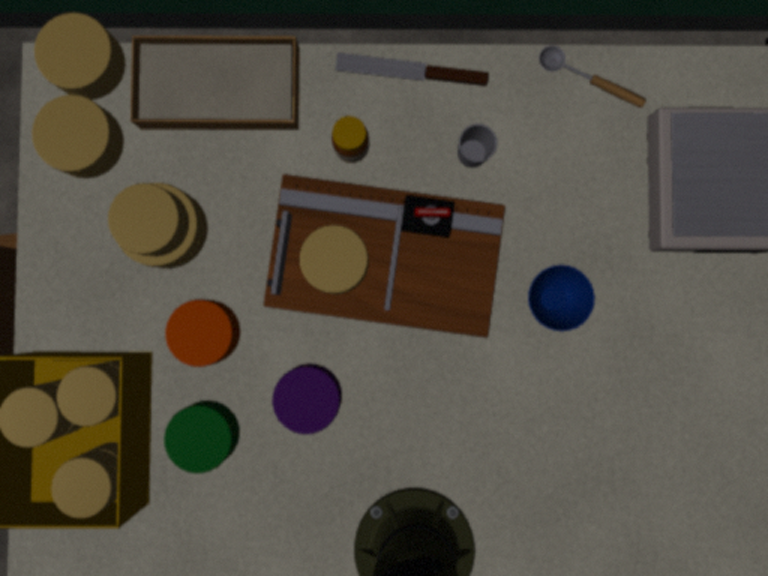

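View pics/side.png

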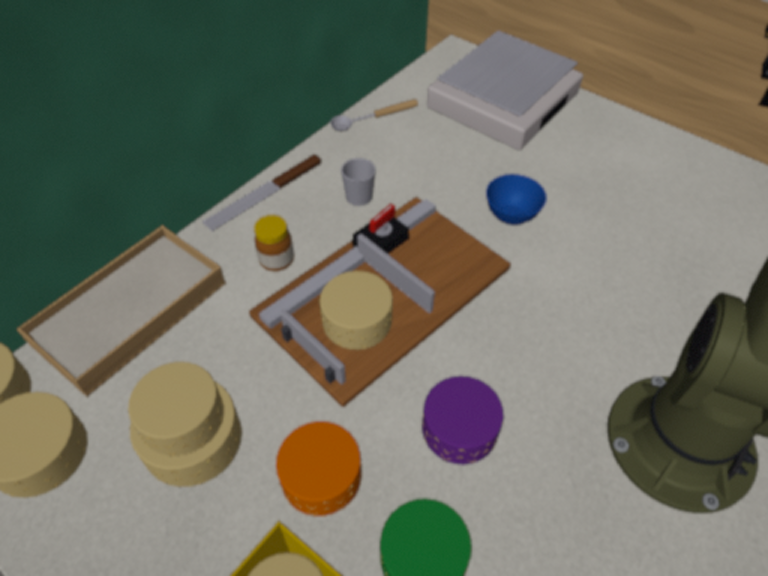

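Run:
```python
from h import *
import scipy.optimize as so
# fit board pose: top & side region of board
im=env.read_camera("top");save("top","crop.png",(165,100,345,235),4.2)
print("cheese top",onz("top",(222.3,173),.085),"knob",onz("top",(287,143.5),.097),onz("top",(276,143.2),.097),onz("top",(298,143.8),.097))
def tri(a,b):
    o1,d1=ray("top",a);o2,d2=ray("side",b);A=np.c_[d1,-d2];s=np.linalg.lstsq(A,o2-o1,rcond=None)[0];return o1+d1*s[0],o2+d2*s[1]
print(tri((287,143.5),(255.3,147.2)))
for c in("top","side"):print(c,np.round(env.get_calibration(c)["extrinsics"],3).tolist(),env.get_calibration(c)["fx"])
```

```text
cheese top [0.52612014 0.14386378 0.085     ] knob [ 0.60260612 -0.0245213   0.097     ] [0.60326837 0.00405237 0.097     ] [ 0.60194376 -0.05309937  0.097     ]
(array([ 0.60606493, -0.02626728,  0.07482598]), array([ 0.60538181, -0.02671378,  0.07475458]))
top [[0.004, -0.999, 0.042, 0.439], [-1.0, -0.004, -0.004, 0.058], [0.004, -0.042, -0.999, 1.147], [0.0, 0.0, 0.0, 1.0]] 406.8193218020118
side [[-0.789, -0.488, 0.373, 0.098], [-0.615, 0.613, -0.496, 0.615], [0.013, -0.621, -0.784, 0.913], [0.0, 0.0, 0.0, 1.0]] 423.01849359131
```

View pics/crop.png

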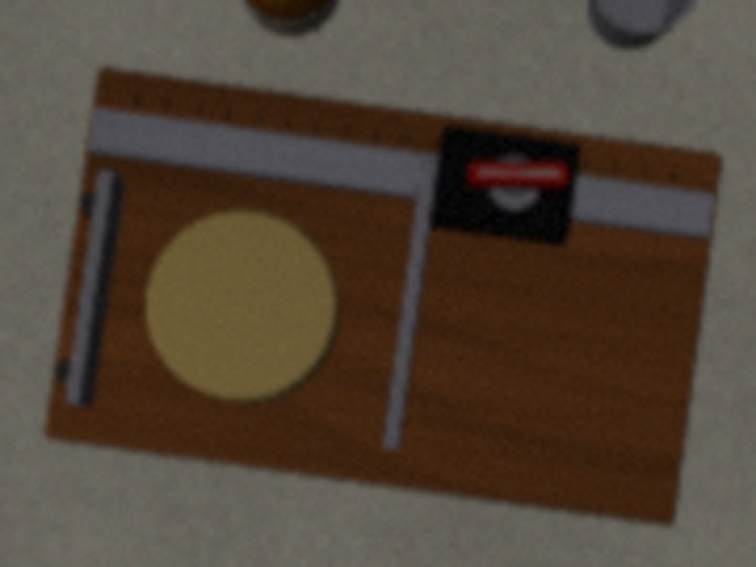

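The only candidate on the board is the cream wheel at top (222,173). Its look-alikes are orange (134,222), green (134,291), purple (204,266), the stack at (100,145), and more cream wheels at the left. The knob is the red bar at (287,143), on the black carriage, turned about 6° from the rail.

```bash
cat >> h.py <<'E'
from scipy.optimize import least_squares
from scipy.spatial.transform import Rotation as R
E
python3 - <<'E'
from h import *
px=np.array([(100,68),(720,153),(672,523),(48,437)])/4.2+[165,100]
W=np.array([onz("top",p,.02)[:2] for p in px])
B=np.array([(125,210),(125,-210),(-125,-210),(-125,210)])/1e3
f=lambda v:((B@np.array([[np.cos(v[2]),-np.sin(v[2])],[np.sin(v[2]),np.cos(v[2])]]).T+v[:2])-W).ravel()
s=least_squares(f,[.5,.05,0]);b=s.x;print("board",b[:2],np.degrees(b[2]),np.abs(s.fun).max())
c,n=np.cos(b[2]),np.sin(b[2]);Rb=np.array([[c,-n],[n,c]])
print("cheese in board",Rb.T@(onz("top",(222.3,173),.085)[:2]-b[:2]))
k=(np.array([518,173])/4.2+[165,100]);kw=onz("top",k,.097)[:2];print("knob",kw,Rb.T@(kw-b[:2]))
a=[onz("top",np.array(p)/4.2+[165,100],.097)[:2] for p in((470,172),(567,174))];d=a[0]-a[1];print("bar yaw",np.degrees(np.arctan2(-d[0],d[1])),np.linalg.norm(d))
np.save("b.npy",b)
o=env.get_obs();Rt=R.from_euler("xyz",o["tool_rot"],degrees=True).as_matrix();print(Rt.round(3))
print("tool shift to knob", Rt.T@(np.array([*kw,.20])-o["tool_pos"])*1e3)
E
```

```text
board [0.53995008 0.05369081] -7.58375913841796 0.002986637965734562
cheese in board [-0.02560959  0.08755902]
knob [ 0.6086544  -0.02798318] [ 0.07888232 -0.0718923 ]
bar yaw -0.9435152467284913 0.06002097751088494
[[ 0.964  0.266 -0.   ]
 [ 0.266 -0.964 -0.   ]
 [-0.     0.    -1.   ]]
tool shift to knob [ 579.42502293 -461.42544886   22.49012464]
```

Call:
send_rows(plan=[[60,20,-16,0,0,0,0],[60,32,-25.5,0,0,0,0],[60,32,-25.5,0,0,0,0],[60,32,-25.5,0,0,0,0],[60,32,-25.5,0,0,0,0],[60,32,-25.5,0,0,0,0],[60,32,-25.5,0,0,0,0],[60,32,-25.5,0,0,0,0],[60,32,-25.5,0,0,0,0],[60,32,-25.5,0,0,0,0],[60,32,-25.5,0,0,0,0],[60,32,-25.5,0,0,0,0]])

```text
time_s: 1.8
tool_pos: [0.4533, -0.2406, 0.2229]
tool_rot: [179.9, -0.0, 15.4]
force: [-0.2, -0.4, 0.1]
grip_width: 0.0599
```

Call:
send_rows(plan=[[60,32,-25.5,0,0,0,-0.14],[60,0,0,0,0,0,-0.14],[60,0,0,0,0,0,-0.14],[60,0,0,0,0,0,-0.14],[60,0,0,0,0,0,-0.14],[60,0,0,0,0,0,-0.14],[60,0,0,0,0,0,-0.14],[60,0,0,0,0,0,-0.14],[60,0,0,0,0,0,-0.14],[60,0,0,0,0,0,-0.025],[60,0,0,0,0,0,0]])

```text
time_s: 2.9
tool_pos: [0.4766, -0.209, 0.2227]
tool_rot: [180.0, 0.0, 88.9]
force: [-0.6, -0.5, -0.2]
grip_width: 0.06
```

Run:
```python
from h import *
o=env.get_obs();print({k:np.round(o[k],3) for k in("time_s","qpos","tool_pos","tool_rot","force","grip_width")})
save("wrist","w1.png")
c=env.get_calibration("wrist");print(np.round(c["extrinsics"],3).tolist())
for q in("clamp_knob","fence"):
  for r in env.regions_of("wrist",q):
    m=cv2.moments(r["region"].astype(np.uint8));print(q,r["confidence"],r["rect"],m["m10"]/m["m00"],m["m01"]/m["m00"],cv2.minAreaRect(np.argwhere(r["region"])[:,::-1].astype(np.float32)))
```

```text
{'time_s': np.float64(2.9), 'qpos': array([ 49.058,   4.066, -29.469, 100.497,   2.072,  75.955,  18.036]), 'tool_pos': array([ 0.477, -0.209,  0.223]), 'tool_rot': array([1.79989e+02, 1.60000e-02, 8.88880e+01]), 'force': array([-0.612, -0.523, -0.217]), 'grip_width': np.float64(0.06)}
[[1.0, -0.019, -0.004, 0.477], [-0.019, -0.966, -0.26, -0.138], [0.001, 0.26, -0.966, 0.385], [0.0, 0.0, 0.0, 1.0]]
clamp_knob 0.67 [371.5, 0.2, 412.1, 22.1] 391.67614533965246 8.048973143759873 ((390.4999694824219, 9.999998092651367), (40.99999237060547, 19.999996185302734), 0.0)
fence 0.97 [339.3, 0.0, 416.9, 47.4] 376.2763532763533 19.58511396011396 ((376.5, 22.5), (45.0, 75.0), 90.0)
```

View pics/w1.png

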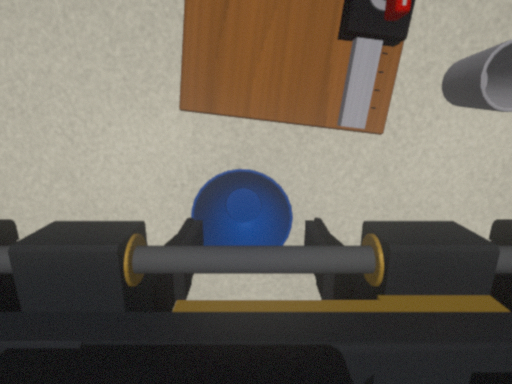

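The wrist picture shows the bowl below at (243,205), and the red knob at the top edge at about (392,8). I'll move closer, stopping short so the wrist camera sees the knob squarely.

Call:
send_rows(plan=[[60,20,22,0,0,0,0],[60,30,33,0,0,0,0],[60,30,33,0,0,0,0],[60,30,33,0,0,0,0],[60,10,11,0,0,0,0],[60,0,0,0,0,0,0],[60,0,0,0,0,0,0]])

```text
time_s: 3.75
tool_pos: [0.6099, -0.0924, 0.2221]
tool_rot: [-179.9, 0.1, 89.0]
force: [-0.1, -0.4, -0.3]
grip_width: 0.06
```

Run:
```python
from h import *
o=env.get_obs();print({k:np.round(o[k],4) for k in("time_s","qpos","tool_pos","tool_rot")})
save("wrist","w2.png")
for q in("clamp_knob","fence"):
  for r in env.regions_of("wrist",q):
    m=cv2.moments(r["region"].astype(np.uint8));print(q,r["confidence"],r["rect"],m["m10"]/m["m00"],m["m01"]/m["m00"],cv2.minAreaRect(np.argwhere(r["region"])[:,::-1].astype(np.float32)))
    if q=="clamp_knob":print(onz("wrist",(m["m10"]/m["m00"],m["m01"]/m["m00"]),.093))
```

```text
{'time_s': np.float64(3.75), 'qpos': array([ 34.6921,  17.6809, -35.3224,  87.1292,  10.3777,  78.5565,
        -2.472 ]), 'tool_pos': array([ 0.6099, -0.0924,  0.2221]), 'tool_rot': array([-1.799219e+02,  5.600000e-02,  8.895610e+01])}
clamp_knob 0.96 [238.1, 83.7, 270.2, 151.0] 252.6512 116.0896 ((252.22483825683594, 116.41156005859375), (31.008928298950195, 64.02391052246094), 17.818891525268555)
[ 0.60966214 -0.02730717  0.093     ]
fence 0.83 [72.5, 25.7, 289.9, 156.2] 218.74698207535667 85.77234483599561 ((174.1431121826172, 92.23605346679688), (220.13528442382812, 100.45342254638672), 7.431407928466797)
```

View pics/w2.png

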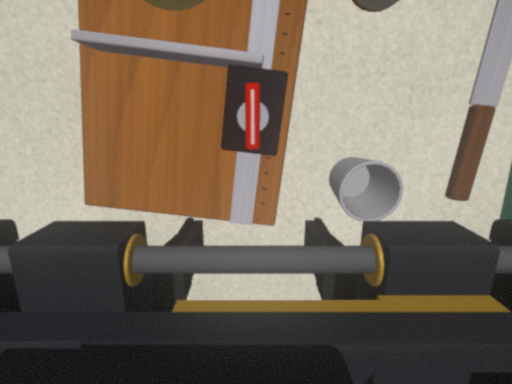

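The red bar stands upright in the wrist picture, from (252,84) to (253,148). That puts the knob at (0.6095, -0.027), and the jaws are already lined up. Next: over it, down, grip.

Call:
send_rows(plan=[[60,33,0,0,0,0,0],[60,32,0,0,0,0,0],[60,0,0,30,0,0,0],[60,0,0,40,0,0,0],[60,0,0,30,0,0,0],[60,0,0,25,0,0,0],[60,0,0,20,0,0,0],[60,0,0,10,0,0,0],[60,0,0,0,0,0,0],[60,0,0,0,0,0,0]])

```text
time_s: 4.9
tool_pos: [0.6122, -0.0268, 0.0686]
tool_rot: [179.9, 0.0, 89.0]
force: [-0.2, -0.3, 0.8]
grip_width: 0.0602
```

Call:
send_rows(plan=[[10,0,0,0,0,0,0],[10,0,0,0,0,0,0],[10,0,0,0,0,0,0],[10,0,0,0,0,0,0],[10,0,0,0,0,0,0],[10,0,0,0,0,0,0],[10,0,0,0,0,0,0]], grip_force=25)

```text
time_s: 5.6
tool_pos: [0.61, -0.0262, 0.0673]
tool_rot: [-179.8, 0.0, 89.0]
force: [-6.7, -0.1, 4.4]
grip_width: 0.0161
```

Call:
send_rows(plan=[[10,0,-2,0,0,0,0],[10,0,0,0,0,0,-0.05],[10,0,0,0,0,0,-0.1],[10,0,0,0,0,0,-0.1],[10,0,0,0,0,0,-0.1],[10,0,0,0,0,0,0]])

```text
time_s: 6.2
tool_pos: [0.6097, -0.0262, 0.0673]
tool_rot: [180.0, -0.0, 109.1]
force: [-1.0, 0.7, -0.2]
grip_width: 0.0163
```

Call:
send_rows(plan=[[10,0,0,0,0,0,-0.1],[10,0,0,0,0,0,-0.1],[10,0,0,0,0,0,-0.1],[10,0,0,0,0,0,-0.1],[10,0,0,0,0,0,-0.1],[10,0,0,0,0,0,-0.1],[10,0,0,0,0,0,-0.1],[10,0,0,0,0,0,-0.1],[10,0,0,0,0,0,-0.05],[10,0,0,0,0,0,0],[10,0,0,0,0,0,0]])

```text
time_s: 7.3
tool_pos: [0.6093, -0.0266, 0.0673]
tool_rot: [-180.0, -0.0, 157.6]
force: [-2.5, -1.0, 1.1]
grip_width: 0.0161
```

Run:
```python
from h import *
o=env.get_obs();print({k:np.round(o[k],4) for k in("time_s","qpos","tool_pos","tool_rot","force","wrist_torque")})
b=np.load("b.npy");c,s=np.cos(b[2]),np.sin(b[2])
Rt=R.from_euler("xyz",o["tool_rot"],degrees=True).as_matrix();print("board y in tool",(Rt.T@[-s,c,0]).round(4))
save("wrist","w3.png")
```

```text
{'time_s': np.float64(7.3), 'qpos': array([ 38.065 ,  28.3284, -48.008 ,  97.651 ,  23.0327,  64.4734,
        50.9147]), 'tool_pos': array([ 0.6093, -0.0266,  0.0673]), 'tool_rot': array([-1.799535e+02, -3.650000e-02,  1.576115e+02]), 'force': array([-2.496 , -0.9626,  1.0814]), 'wrist_torque': array([-0.1762,  0.4116, -0.093 ])}
board y in tool [ 2.555e-01  9.668e-01 -6.000e-04]
```

View pics/w3.png

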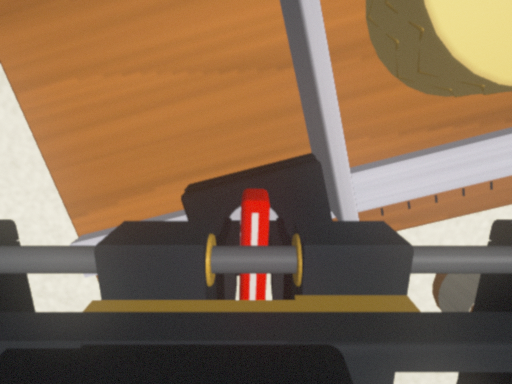

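The knob is now across the rail (red bar at about (255,240)) and the fence is free, so I'll slide it along board +y, which is tool (0.2555, 0.967).

Call:
send_rows(plan=[[10,0.5,2,0,0,0,0],[10,1.3,4.8,0,0,0,0],[10,1.3,4.8,0,0,0,0],[10,1.3,4.8,0,0,0,0],[10,1.3,4.8,0,0,0,0],[10,1.3,4.8,0,0,0,0],[10,1.3,4.8,0,0,0,0],[10,0.5,2,0,0,0,0]])

```text
time_s: 8.15
tool_pos: [0.6141, 0.0086, 0.0674]
tool_rot: [180.0, 0.0, 157.8]
force: [-1.7, -0.7, -2.0]
grip_width: 0.0165
```

Call:
send_rows(plan=[[10,0.5,2,0,0,0,0],[10,0.8,2.9,0,0,0,0],[10,0.8,2.9,0,0,0,0],[10,0.8,2.9,0,0,0,0],[10,0.8,2.9,0,0,0,0],[10,0.8,2.9,0,0,0,0],[10,0.8,2.9,0,0,0,0],[10,0.8,2.9,0,0,0,0],[10,0.5,2,0,0,0,0]])

```text
time_s: 9.05
tool_pos: [0.6169, 0.0293, 0.0673]
tool_rot: [-179.8, 0.0, 157.7]
force: [-2.5, -6.8, -2.4]
grip_width: 0.0158
```

Run:
```python
from h import *
o=env.get_obs();print({k:np.round(o[k],4) for k in("time_s","tool_pos","force","wrist_torque")})
b=np.load("b.npy");c,s=np.cos(b[2]),np.sin(b[2]);Rb=np.array([[c,-s],[s,c]])
print("knob in board",Rb.T@(o["tool_pos"][:2]-b[:2]), "force along",Rb.T@o["force"][:2])
save("wrist","w4.png")
```

```text
{'time_s': np.float64(9.05), 'tool_pos': array([0.6169, 0.0293, 0.0673]), 'force': array([-2.4918, -6.7896, -2.4004]), 'wrist_torque': array([-1.4806,  0.5105, -0.1436])}
knob in board [ 0.07949051 -0.01399878] force along [-1.57398691 -7.05904399]
```

View pics/w4.png

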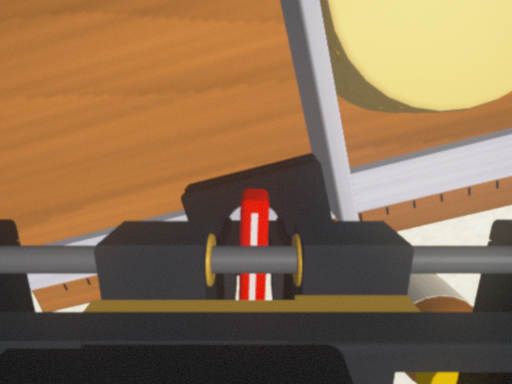

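The fence now touches the cheese (plate edge at about (325,60)) and the force is about 7 N from sliding it. Travel is about 0.146, so I'll go on in small steps.

Call:
send_rows(plan=[[10,0.5,2,0,0,0,0],[10,0.5,2,0,0,0,0],[10,0.5,2,0,0,0,0],[10,0.5,2,0,0,0,0],[10,0.5,2,0,0,0,0],[10,0.3,1,0,0,0,0]])

```text
time_s: 9.7
tool_pos: [0.6184, 0.0406, 0.0673]
tool_rot: [-179.8, 0.0, 157.7]
force: [-2.7, -6.7, -1.1]
grip_width: 0.0163
```

Call:
send_rows(plan=[[10,0.25,1,0,0,0,0],[10,0,0,0,0,0,0]])

```text
time_s: 9.9
tool_pos: [0.6186, 0.0417, 0.0674]
tool_rot: [-179.8, 0.0, 157.7]
force: [-2.9, -6.3, -1.0]
grip_width: 0.016
```

Call:
send_rows(plan=[[10,0.25,1,0,0,0,0],[10,0,0,0,0,0,0]])

```text
time_s: 10.1
tool_pos: [0.6187, 0.0427, 0.0673]
tool_rot: [-179.8, 0.0, 157.7]
force: [-2.7, -6.8, -0.7]
grip_width: 0.0158
```

Call:
send_rows(plan=[[10,0.25,1,0,0,0,0],[10,0,0,0,0,0,0]])

```text
time_s: 10.3
tool_pos: [0.6189, 0.0437, 0.0673]
tool_rot: [-179.8, 0.0, 157.7]
force: [-2.2, -6.2, -0.6]
grip_width: 0.0162
```

Call:
send_rows(plan=[[10,0.25,1,0,0,0,0],[10,0,0,0,0,0,0]])

```text
time_s: 10.5
tool_pos: [0.619, 0.0447, 0.0673]
tool_rot: [-179.8, 0.0, 157.7]
force: [-3.0, -6.2, -1.3]
grip_width: 0.0161
```

Call:
send_rows(plan=[[10,0.25,1,0,0,0,0],[10,0,0,0,0,0,0]])

```text
time_s: 10.7
tool_pos: [0.6191, 0.0456, 0.0673]
tool_rot: [-179.7, 0.0, 157.7]
force: [-3.2, -6.6, 0.0]
grip_width: 0.0163
```

Call:
send_rows(plan=[[10,0.25,1,0,0,0,0],[10,0,0,0,0,0,0]])

```text
time_s: 10.9
tool_pos: [0.6192, 0.0456, 0.0673]
tool_rot: [-179.7, 0.0, 157.6]
force: [-3.8, -7.5, -1.1]
grip_width: 0.0159
```

Run:
```python
from h import *
a=save("top","t2a.png",(165,100,345,235),3.4);b=save("side","s2.png",(150,120,350,280),3.4)
b=cv2.resize(b,(a.shape[1],int(b.shape[0]*a.shape[1]/b.shape[1])))
cv2.imwrite("pics/both.png",cv2.resize(np.vstack([a,b]),None,fx=.6,fy=.6)[...,::-1])
```

```text
(no output)
```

View pics/both.png

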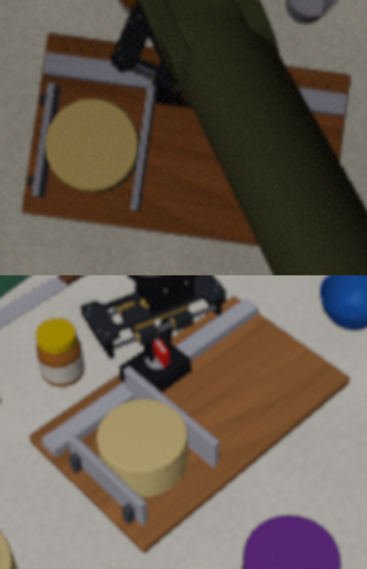

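The last 1 mm step produced no motion, and the picture shows the cheese between the stop and the fence, so it is probably in contact. One more step should confirm it.

Call:
send_rows(plan=[[10,0.25,1,0,0,0,0],[10,0,0,0,0,0,0]])

```text
time_s: 11.2
tool_pos: [0.6192, 0.0457, 0.0673]
tool_rot: [-179.6, 0.0, 157.6]
force: [-4.8, -9.3, 1.1]
grip_width: 0.0166
```

Call:
send_rows(plan=[[10,0.25,1,0,0,0,0],[10,0,0,0,0,0,0]])

```text
time_s: 11.4
tool_pos: [0.6192, 0.0457, 0.0673]
tool_rot: [-179.5, 0.0, 157.6]
force: [-4.7, -12.1, 2.0]
grip_width: 0.0162
```

Contact is firm: no motion, force rising to 12 N. Now lock it by turning clockwise to the rail direction (tool yaw about 82.4).

Call:
send_rows(plan=[[10,0,0,0,0,0,0.05],[10,0,0,0,0,0,0.1],[10,0,0,0,0,0,0.1],[10,0,0,0,0,0,0.1],[10,0,0,0,0,0,0.1],[10,0,0,0,0,0,0.1],[10,0,0,0,0,0,0.1],[10,0,0,0,0,0,0.1],[10,0,0,0,0,0,0.1],[10,0,0,0,0,0,0.1],[10,0,0,0,0,0,0.1],[10,0,0,0,0,0,0.1]])

```text
time_s: 12.6
tool_pos: [0.6198, 0.0462, 0.0674]
tool_rot: [-179.9, 0.4, 91.5]
force: [-2.1, -10.6, -0.4]
grip_width: 0.0163
```

Call:
send_rows(plan=[[10,0,0,0,0,0,0.08],[10,0,0,0,0,0,0.06],[10,0,0,0,0,0,0.03],[10,0,0,0,0,0,0],[10,0,0,0,0,0,0]])

```text
time_s: 13.1
tool_pos: [0.6199, 0.0462, 0.0675]
tool_rot: [180.0, 0.4, 82.0]
force: [-1.9, -9.6, 0.6]
grip_width: 0.0162
```

Run:
```python
from h import *
o=env.get_obs();print({k:np.round(o[k],4) for k in("time_s","qpos","tool_pos","tool_rot","force","wrist_torque")})
```

```text
{'time_s': np.float64(13.1), 'qpos': array([ 20.0668,  25.5162, -33.7564,  96.2375,  16.0182,  63.1653,
       -26.4314]), 'tool_pos': array([0.6199, 0.0462, 0.0675]), 'tool_rot': array([179.9813,   0.4225,  82.0124]), 'force': array([-1.8793, -9.5819,  0.6196]), 'wrist_torque': array([-2.3381,  0.5814,  0.1308])}
```

Call:
send_rows(plan=[[10,0,0,0,0,0,0.03],[10,0,0,0,0,0,0.03],[10,0,0,0,0,0,0],[10,0,0,0,0,0,0]])

```text
time_s: 13.5
tool_pos: [0.62, 0.0465, 0.0675]
tool_rot: [180.0, 0.4, 78.6]
force: [-1.6, -9.2, 0.6]
grip_width: 0.0163
```

Run:
```python
from h import *
o=env.get_obs();print({k:np.round(o[k],4) for k in("time_s","tool_pos","tool_rot","force","wrist_torque")})
```

```text
{'time_s': np.float64(13.5), 'tool_pos': array([0.62  , 0.0465, 0.0675]), 'tool_rot': array([179.952 ,   0.388 ,  78.5662]), 'force': array([-1.6026, -9.1748,  0.5813]), 'wrist_torque': array([-2.2065,  0.5148,  0.0477])}
```

Call:
send_rows(plan=[[10,-1.5,0,0,0,0,0],[10,-1.5,0,0,0,0,0],[10,0,0,0,0,0,0]])

```text
time_s: 13.8
tool_pos: [0.6199, 0.0464, 0.0675]
tool_rot: [179.9, 0.1, 78.6]
force: [0.2, -5.6, -3.4]
grip_width: 0.0164
```

Call:
send_rows(plan=[[24,0,0,0,0,0,0],[40,0,0,0,0,0,0],[40,0,0,0,0,0,0],[40,0,0,0,0,0,0]])

```text
time_s: 14.2
tool_pos: [0.6197, 0.0503, 0.0681]
tool_rot: [179.9, -0.1, 78.8]
force: [1.0, -0.1, 0.6]
grip_width: 0.0369
```

Call:
send_rows(plan=[[40,0,0,-15,0,0,0],[40,0,0,-30,0,0,0],[40,0,0,-40,0,0,0],[40,-30,0,-30,0,0,0],[40,-30,0,-20,0,0,0],[40,0,0,0,0,0,0],[40,0,0,0,0,0,0]])

```text
time_s: 14.9
tool_pos: [0.6079, -0.0103, 0.2041]
tool_rot: [179.9, -0.0, 78.6]
force: [-0.7, 0.3, -0.3]
grip_width: 0.0404
```

Run:
```python
from h import *
o=env.get_obs();print({k:np.round(o[k],4) for k in("time_s","tool_pos","tool_rot","force")})
save("wrist","w5.png",s=1.5)
for r in env.regions_of("wrist","clamp_knob"):
    m=cv2.moments(r["region"].astype(np.uint8));print(r["confidence"],r["rect"],onz("wrist",(m["m10"]/m["m00"],m["m01"]/m["m00"]),.095))
```

```text
{'time_s': np.float64(14.9), 'tool_pos': array([ 0.6079, -0.0103,  0.2041]), 'tool_rot': array([ 1.798632e+02, -2.160000e-02,  7.862310e+01]), 'force': array([-0.6902,  0.3064, -0.334 ])}
0.8 [240.9, 92.0, 273.3, 163.5] [0.61827876 0.04890648 0.095     ]
0.41 [48.7, 0.8, 296.3, 290.7] [0.56550079 0.05426447 0.095     ]
```

View pics/w5.png

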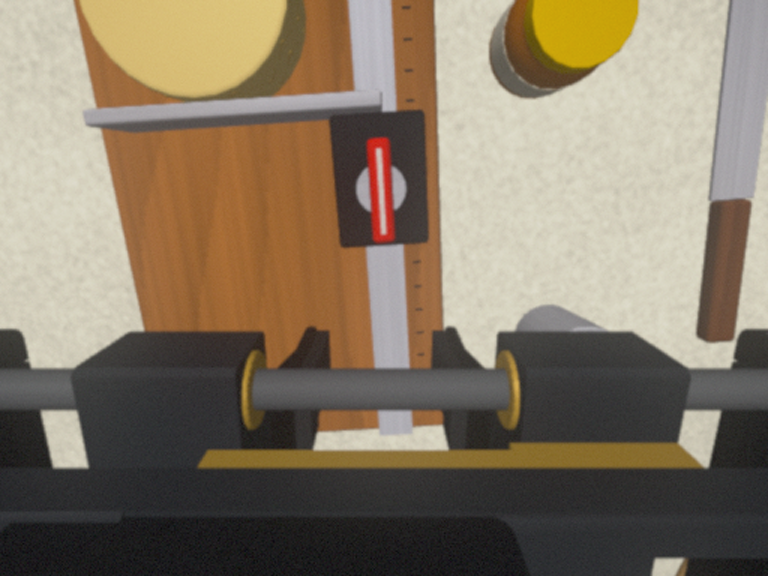

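The bar, (377,140) to (384,240), is parallel to the rail, so the knob is tight. The cheese touches the plate at about (195,98). I'll move clear and do a final check from the top and side cameras.

Call:
send_rows(plan=[[40,-40,0,-10,0,0,0],[40,-45,0,-10,0,0,0],[40,-45,0,0,0,0,0],[40,-45,0,0,0,0,0],[40,-45,0,0,0,0,0],[40,-20,0,0,0,0,0],[40,0,0,0,0,0,0]])

```text
time_s: 15.7
tool_pos: [0.559, -0.2486, 0.2211]
tool_rot: [-179.9, 0.0, 78.4]
force: [-0.5, 0.8, 0.3]
grip_width: 0.0399
```

Run:
```python
from h import *
a=save("top","t3a.png",(165,85,345,235),3.3);b=save("side","s3.png",(150,120,350,287),3)
b=cv2.resize(b,(int(b.shape[1]*a.shape[0]/b.shape[0]),a.shape[0]))
m=np.hstack([a,b]);cv2.imwrite("pics/both3.png",cv2.resize(m,None,fx=795/m.shape[1],fy=795/m.shape[1])[...,::-1])
b=np.load("b.npy");c,s=np.cos(b[2]),np.sin(b[2]);Rb=np.array([[c,-s],[s,c]])
for q,z in(("clamp_knob",.097),("cheese_center",.085)):
  for r in env.regions_of("top",q):
    x,y,X,Y=r["rect"];p=onz("top",((x+X)/2,(y+Y)/2),z);print(q,round(r["confidence"],2),r["rect"],Rb.T@(p[:2]-b[:2]))
print(env.get_obs()["time_s"])
```

```text
clamp_knob 0.57 [246.7, 136.0, 272.8, 146.5] [0.06861484 0.00164742]
cheese_center 0.9 [184.9, 149.0, 234.1, 192.0] [-0.02366413  0.12165079]
cheese_center 0.83 [107.5, 263.1, 160.5, 316.8] [-0.356533    0.27132839]
cheese_center 0.6 [106.3, 199.3, 158.4, 244.4] [-0.18356399  0.30158073]
cheese_center 0.58 [181.5, 242.7, 228.7, 284.5] [-0.26481925  0.0989632 ]
15.9
```

View pics/both3.png

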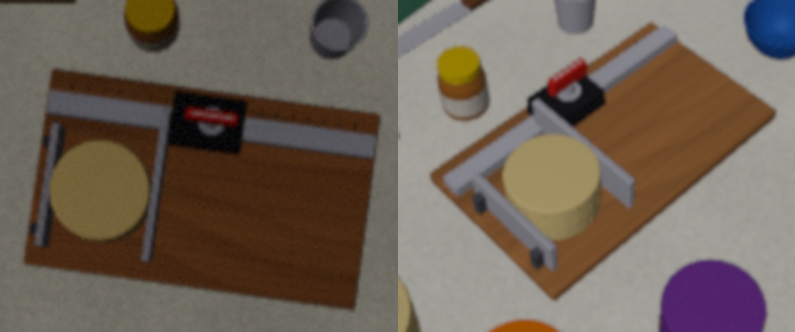

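The cheese, centred at board y ≈ 0.121, sits flush between the stop and the fence. The bar is along the rail and the arm is clear, so I'm handing in.

```bash
python3 -c "
from cell import env
print(env.sign_off())"
```

```text
the job is handed in; nothing more can be done
None
```

The cheese is held between the fence and the fixed stop, the fence is locked, and the job was handed in at about 16 s.

- **Freeing:** I gripped the red knob and turned it anticlockwise to about 1.3 rad, well past the point where the clamp lets go.
- **Sliding:** I slid the fence about 73 mm with the knob. I stopped once it no longer moved and the push rose from about 7 N to about 12 N, which showed the cheese had met the stop.
- **Locking:** I turned the knob back with that light push still on, then eased off, opened the fingers and moved clear.

**Last checks:**
- In the wrist view the bar is parallel to the rail, so the knob looks fully tight. The cheese touches the plate.
- The top and side views show the cheese upright and centred near board y = 121 mm, against an expected 120 mm. The jar and cup stood where they were, and so did as much of the bowl as was in view. The stacked cheeses were outside those final crops, but the arm never went near them.

**Less certain:**
- **Knob turn:** near the end of tightening the gripper went about 4° past the rail direction without a clear rise in torque. It probably slipped slightly on the bar, so I judged tightness from the picture alone.
- **Knob position:** the last top-view estimate put the knob about 11 mm off the rail line across the board. I put that down to a rough detection, because the wrist view agreed to within about 3 mm with where the gripper held it.

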